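# Find the weak sprung mount and mark it with its tag

## Robot

A 7-joint arm with a two-finger parallel gripper is mounted at the origin on a cart in front of the work surface, level with it; the furniture and walls round the work are solid. World frame = base frame: x ahead of the robot, y to its left, z up, the work surface at z = 0. Lengths are in m, angles in rad, forces in N, time in s.
With the tool pointing down it reaches from about 0.35 to 0.9 m from the base axis. Payload 19.9 kg.
Tool frame: the origin (TCP) lies at the very end of the fingers, on their centre line; the grasp point (between the pads) lies 19 mm behind it; z points along the fingers, y is the line along which they close (so a half turn about z gives the same grasp; the last joint's range is limited). The gripper opens to 94 mm and grips with 3 to 60 N. Pads are 16 mm wide; open, the fingers measure 119 mm over their backs; the gripper's body (75 mm by 177 mm) begins 78 mm behind the grasp point.
Start: joints at [-0.042, 0.417, -0.01, 1.614, 0.005, 1.111, -0.053], TCP at [0.625, 0, 0.177] pointing down, gripper open.
Joint ranges: [-2.81, 2.81], [-0.39, 2.02], [-1.27, 1.25], [0.06, 2.57], [-1.19, 4.33], [0.19, 2], [-2.82, 2.82]. Speed limits (rad/s): [1.89, 1.89, 2.39, 2.39, 3.01, 3.01, 3.01].

## Interface

Orientations are given as [roll, pitch, yaw] about the fixed x, y, z axes, in that order (R = Rz(yaw) Ry(pitch) Rx(roll)).
In Python, from workcell import get_state, grab_frame, calibration, job_done gives the robot as it stands.
- The arm moves only by the tool step_arm, never from a script. Its argument "increments" is text: rows parted by semicolons, each of 6 numbers parted by spaces: the shift along the world's x, y, z scaled (see below), then the turn, a rotation vector about the world's x, y, z scaled (see below). In form: dx dy dz rx ry rz; .... A call has 1 to 12 rows; each row shifts and turns the commanded pose from where the row before left it; what a row does not reach is not made up. The controller multiplies each number of a shift by 0.15 m and each number of a turn by 60 degrees. A row lasts 1/8 s, in which the tool goes at most 62.5 mm and 10.7 degrees, less where a joint would pass 70% of its speed; a pose out of reach is approached as far as the arm can. A call with a number of a shift or a turn outside -1 to 1 is refused whole. A call with a gripper value outside its range is refused whole. "fingers" is the finger opening in mm, from 0 to 94, set as the call begins (left out, the last holds). The fingers move at their own pace and stop on an object; "squeeze" is the grip in N (left out, the last holds). Time passes only in rows, so rows that do not move let the fingers close. It gives the time, the measured TCP pose, the force, the opening and the grip force at its end, in the units of the state.
- get_state(): the state, without advancing time (a new reading comes with each control period).
- grab_frame(name): name is "scene" or "side" or "wrist"; returns (picture, depth): 420x560x3 uint8, blue, green, red; 420x560 float32, m along the optical axis (not along the pixel's ray), 0 where there is no reading.
- calibration(name): a dict with "fx", "fy", "cx", "cy" (pixels), "pose" (4x4, takes a point from camera to world coordinates). Camera axes: x right, y down, z forward; pixel columns grow to the right and rows downward; lengths in m; the calibration is good to about 2 mm. A picture is of the moment at which its call begins: read the wrist's pose just before it. calibration takes no time and is no camera call; for the wrist camera it gives the pose at the moment of the call.
- job_done(): hands the job in; it is judged then, once.
The state is a dict: "clock": time; "qpos": joint angles; "dq": joint speeds; "joint_efforts": joint torques, N m; "ee_pos": TCP position; "eef_rot": TCP orientation; "force": force on the tool from outside, world axes, zero at the start; "moment": the same for the moment, N m; "grip_width": finger opening in m; "grasp_force": force on a finger pad.
Only numpy, scipy, OpenCV 4.12 (cv2) and the standard library are available. Lean on these libraries where they do the work, as an engineer would, in place of code of your own. Each camera call takes 0.05 s, during which the arm holds its last target. There are 200 camera calls.

## Task

Three sprung seat mounts stand on the test board, and one has a weak spring. With the gripper shut, press each black pad in turn from left to right so that it clearly sinks, feel which is the softest, and then push the white tag in front of the softest one all the way down with the fingertips. Leave the other two tags up and the things lying around where they are, and pick nothing up.

Things in the scene. Friction and masses are not known exactly. Their poses are not given: they have to be found in the camera images.
- left_pad (a point): centre of the top face of the left pad at rest (left as the robot sees it is +y), 82 mm above the table; the point is fixed to the board and does not sink with the pad. The pad is a round black rubber cap, 44 mm across, on a coil spring over a dark steel cup, at the far end of a grey base plate (160 x 64 mm). The three look the same, 120 mm apart in a row.
- middle_pad (a point): centre of the top face of the middle pad at rest (left as the robot sees it is +y), 82 mm above the table; the point is fixed to the board and does not sink with the pad. The pad is a round black rubber cap, 44 mm across, on a coil spring over a dark steel cup, at the far end of a grey base plate (160 x 64 mm). The three look the same, 120 mm apart in a row.
- right_pad (a point): centre of the top face of the right pad at rest (left as the robot sees it is +y), 82 mm above the table; the point is fixed to the board and does not sink with the pad. The pad is a round black rubber cap, 44 mm across, on a coil spring over a dark steel cup, at the far end of a grey base plate (160 x 64 mm). The three look the same, 120 mm apart in a row.
- left_tag (a point): centre of the top of the left station's tag when fully raised, 82 mm above the table; the point is fixed to the board and does not sink with the tag. The tag is a white T-shaped slip with a flat head 22 x 28 mm, 6 mm thick, over an aluminium post (30 x 34 mm) at the robot's end of the station's grey base plate, 87 mm nearer than the pad. It slides straight down 22 mm.
- middle_tag (a point): centre of the top of the middle station's tag when fully raised, 82 mm above the table; the point is fixed to the board and does not sink with the tag. The tag is a white T-shaped slip with a flat head 22 x 28 mm, 6 mm thick, over an aluminium post (30 x 34 mm) at the robot's end of the station's grey base plate, 87 mm nearer than the pad. It slides straight down 22 mm.
- right_tag (a point): centre of the top of the right station's tag when fully raised, 82 mm above the table; the point is fixed to the board and does not sink with the tag. The tag is a white T-shaped slip with a flat head 22 x 28 mm, 6 mm thick, over an aluminium post (30 x 34 mm) at the robot's end of the station's grey base plate, 87 mm nearer than the pad. It slides straight down 22 mm.
- pad_a (a joint): how far pad a is pressed in: 0 at rest, 0.014 m at its stop; it springs back. One pad is clearly softer: 0.2 N to start, 0.35 N more per mm (5 N at the stop); the others take about 0.7 N to start and 0.85 to 1 N per mm (12 to 15 N at the stop). Letters are serial letters: which stands left, middle or right changes from start to start.
- pad_b (a joint): how far pad b is pressed in: 0 at rest, 0.014 m at its stop; it springs back. One pad is clearly softer: 0.2 N to start, 0.35 N more per mm (5 N at the stop); the others take about 0.7 N to start and 0.85 to 1 N per mm (12 to 15 N at the stop). Letters are serial letters: which stands left, middle or right changes from start to start.
- pad_c (a joint): how far pad c is pressed in: 0 at rest, 0.014 m at its stop; it springs back. One pad is clearly softer: 0.2 N to start, 0.35 N more per mm (5 N at the stop); the others take about 0.7 N to start and 0.85 to 1 N per mm (12 to 15 N at the stop). Letters are serial letters: which stands left, middle or right changes from start to start.
- tag_a (a joint): how far down the tag of station a (the one with pad a) is: 0 fully raised, 0.022 m fully down (head 2 mm above the post); starts between 0 and 0.004. It moves against about 4 N of friction and stays where it is left.
- tag_b (a joint): how far down the tag of station b (the one with pad b) is: 0 fully raised, 0.022 m fully down (head 2 mm above the post); starts between 0 and 0.004. It moves against about 4 N of friction and stays where it is left.
- tag_c (a joint): how far down the tag of station c (the one with pad c) is: 0 fully raised, 0.022 m fully down (head 2 mm above the post); starts between 0 and 0.004. It moves against about 4 N of friction and stays where it is left.
- test_board: plywood board, 176 x 344 x 12 mm, screwed down, that carries the three stations; origin at the centre of its underside, x from the tags to the pads (away from the robot), y along the row to the left, z up; turned up to 0.2 rad on the table.
- knob_b: bystander: white drawer knob, 30 mm across and 28 mm high, loose on the board between the left and middle stations; origin at the centre of its underside.
- bracket_b: bystander: steel angle bracket, 22 x 45 x 45 mm, loose on the board between the middle and right stations; origin at the centre of its underside.
- screw_box_a: bystander: green screw box, 51 x 71 x 46 mm, loose on the table to the left; origin at the centre of its underside.
- masking_tape: bystander: roll of masking tape, about 103 mm across and 25 mm high, loose on the table near its front right corner; origin at the centre of its underside.

How it is judged:
On the way, in this order (a step that is already met when the one before it is completed fails the run):
1. the left pad is pressed down by at least 3 mm with the shut fingertips over it (horizontal distance between the grasp point and left_pad below 0.04 m and value of joint any of pad_a, pad_b, pad_c above 0.003 m), for 0.05 s.
2. the middle pad is pressed down by at least 3 mm with the shut fingertips over it (horizontal distance between the grasp point and middle_pad below 0.04 m and value of joint any of pad_a, pad_b, pad_c above 0.003 m), for 0.05 s.
3. the right pad is pressed down by at least 3 mm with the shut fingertips over it (horizontal distance between the grasp point and right_pad below 0.04 m and value of joint any of pad_a, pad_b, pad_c above 0.003 m), for 0.05 s.
4. the tag of the softest pad is pushed all the way down (value of joint tag_b above 0.0195 m), for 0.1 s.
At the end, for the whole second after the job is handed in: The tag of the softest mount is at least 19.5 mm down of its 22 mm, the two other tags are less than 8 mm down, all three pads are released (within 1.5 mm of rest), and no bystander has moved 20 mm (value of joint tag_b above 0.0195 m and value of joint each of tag_a, tag_c below 0.008 m and value of joint each of pad_a, pad_b, pad_c below 0.0015 m and distance of each of knob_b, bracket_b, screw_box_a, masking_tape from where it was at the start of the episode below 0.02 m); the robot touches nothing.
It fails at once if the tag of a mount that is not the softest is pushed down (8 mm or more) (value of joint any of tag_a, tag_c above 0.008 m).
It fails at once if a thing lying around is picked up or shoved by more than 20 mm (distance of any of knob_b, bracket_b, screw_box_a, masking_tape from where it was at the start of the episode above 0.02 m).
It also fails if it takes over 48 s, if anything falls off the work surface, if the arm or the gripper's body presses on something with over 40 N, if the wrist force passes 120 N, or if a joint passes its speed limit or range.

## Working session

There is one attempt and no reset: what is moved stays moved. The work goes in short steps, Python scripts to look and compute and a tool call to move; the robot and the scene stay as the last step left them, time stands still between calls to the robot, and variables do not carry over. Pictures are saved under pics/ and viewed, at most 10 in all, crops included, and the job is handed in when it is done.

Besides the shell and the picture viewer there is one more tool, called after ">>>" as a command line: name --argument value ..., lists and objects as JSON in quotes. step_arm: Moves the arm, as the interface text tells. Shifts and turns lie within -1 to 1; 1 stands for 0.15 m of shift or 60 degrees of turn. Its arguments: {"type":"object","properties":{"increments":{"type":"string"},"fingers":{"type":"number"},"squeeze":{"type":"number"}},"required":["increments"]}

```bash
mkdir -p pics
cat > h.py <<'E'
import numpy as np, cv2
from workcell import *
def cloud(n):
    im,d=grab_frame(n); c=calibration(n); v,u=np.mgrid[:420,:560]
    p=np.stack([(u-c['cx'])/c['fx']*d,(v-c['cy'])/c['fy']*d,d],-1)
    return im,d,p@c['pose'][:3,:3].T+c['pose'][:3,3]
E
python3 - <<'E'
from h import *
s=get_state();print(s['clock'],s['ee_pos'],s['eef_rot'],s['force'])
for n in('scene','wrist'):
    im,d,P=cloud(n);cv2.imwrite(f'pics/{n}.png',im);np.savez(f'{n}.npz',im=im,d=d,P=P)
    print(n,calibration(n)['pose'].round(2).tolist())
    m=(d>0)&(P[...,2]>.074)&(P[...,2]<.09)&(P[...,0]>.3)&(P[...,0]<.95)
    k,l,st,ce=cv2.connectedComponentsWithStats(m.astype(np.uint8))
    for i in range(1,k):
        if st[i,4]>40:
            q=P[l==i];print(st[i],ce[i].round(),np.median(q,0).round(4),(q.min(0)/2+q.max(0)/2).round(4),np.ptp(q,0).round(3),im[l==i].mean(0).round())
E
```

```text
0.0 [ 6.24593757e-01 -3.97814511e-06  1.76345591e-01] [-3.14039056e+00  6.04114715e-05  1.57080359e+00] [1.09865566 0.03451727 0.06395028]
scene [[0.73, -0.28, 0.63, -0.07], [-0.68, -0.26, 0.68, -0.58], [-0.03, -0.93, -0.38, 0.43], [0.0, 0.0, 0.0, 1.0]]
[322 169  15   7  74] [329. 172.] [0.7665 0.1296 0.0817] [0.774  0.139  0.0819] [0.03  0.036 0.015] [144. 151. 155.]
[285 193  18  10 153] [293. 197.] [0.5634 0.0654 0.0822] [0.5665 0.071  0.0793] [0.044 0.046 0.011] [55. 58. 56.]
[420 193  19  10 127] [429. 198.] [ 0.7656 -0.1679  0.082 ] [ 0.7763 -0.1627  0.082 ] [0.033 0.037 0.016] [150. 155. 159.]
[261 205  15   7  75] [268. 208.] [0.4783 0.0622 0.0802] [0.4809 0.0657 0.0786] [0.022 0.03  0.007] [217. 222. 225.]
[325 204  20  12 186] [335. 210.] [ 0.57   -0.0532  0.0824] [ 0.5758 -0.049   0.0794] [0.043 0.043 0.011] [56. 59. 55.]
[302 218  17   9  93] [310. 222.] [ 0.4866 -0.0565  0.0798] [ 0.4899 -0.0547  0.0783] [0.023 0.029 0.008] [219. 224. 228.]
[373 218  22  13 232] [384. 224.] [ 0.5794 -0.1717  0.0822] [ 0.5836 -0.168   0.079 ] [0.044 0.043 0.01 ] [54. 56. 53.]
[351 234  19  10 120] [360. 239.] [ 0.4956 -0.176   0.0808] [ 0.4986 -0.1739  0.0794] [0.024 0.029 0.007] [221. 226. 231.]
wrist [[1.0, -0.0, -0.0, 0.62], [-0.0, -0.96, -0.27, 0.08], [-0.0, 0.27, -0.96, 0.38], [0.0, 0.0, 0.0, 1.0]]
[427  29  23  47 374] [435.  55.] [0.7636 0.1359 0.0823] [0.7688 0.1381 0.082 ] [0.017 0.039 0.016] [111. 117. 120.]
[ 202  107   46   46 1606] [224. 130.] [0.5693 0.07   0.0821] [0.5687 0.07   0.0792] [0.044 0.043 0.01 ] [70. 75. 81.]
[124 122  29  30 679] [138. 136.] [0.4832 0.0642 0.08  ] [0.4821 0.0634 0.0783] [0.024 0.028 0.008] [248. 249. 249.]
[ 218  223   41   39 1245] [238. 242.] [ 0.5776 -0.0476  0.0822] [ 0.5775 -0.0492  0.0793] [0.043 0.042 0.011] [72. 81. 88.]
[148 235  24  26 508] [160. 247.] [ 0.4915 -0.0544  0.0798] [ 0.4907 -0.0555  0.0787] [0.023 0.029 0.009] [247. 248. 249.]
```

View pics/scene.png

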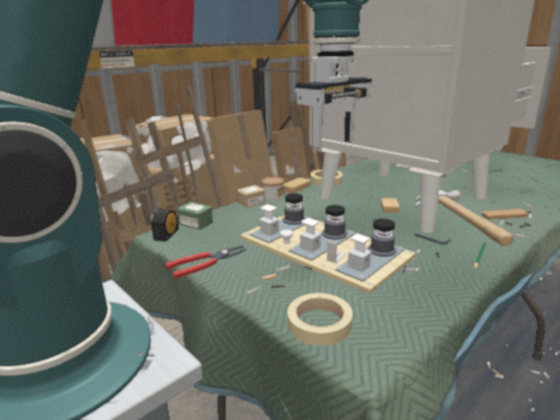

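Run:
```python
import numpy as np
z=np.load('scene.npz');P=z['P'];d=z['d']
m=(d>0)&(P[...,2]>.09)&(P[...,0]>.4)&(P[...,0]<.9)&(abs(P[...,1])<.35)&((P[...,0]>.66)|(abs(P[...,1])>.1))
q=P[m];print(len(q),q.min(0) if len(q) else'',q.max(0) if len(q) else'')
```

```text
24794 [ 0.66012392 -0.20650171  0.09000227] [0.89998133 0.19576113 0.51279967]
```

>>> step_arm --increments "-0.18 0.233 0 0 0 0; -0.18 0.234 0 0 0 0; 0 0 -0.2 0 0 0; 0 0 -0.2 0 0 0; 0 0 0 0 0 0; 0 0 0 0 0 0" --fingers 0 --squeeze 10

```text
clock: 0.85
ee_pos: [0.5715, 0.07, 0.1179]
eef_rot: [3.141, -0.0, 1.571]
force: [0.3, 1.0, -0.1]
grip_width: 0.0371
grasp_force: 0.0
```

The picture shows the three pads near (294,200), (335,213), (383,230), with tags before them at (268,210), (310,224), (360,240). A white chair stands behind them, with legs at (330,175) and (430,200). I'll check how near the chair is.

Run:
```python
import numpy as np
z=np.load('scene.npz');P=z['P'];d=z['d']
for a in np.arange(.09,.5,.04):
    q=P[(d>0)&(P[...,2]>a)&(P[...,2]<a+.04)&(P[...,0]>.6)&(P[...,0]<.95)]
    print(a.round(2),[(round(y,2),len(w),w[:,0].min().round(3)) for y in np.arange(-.3,.3,.1) for w in [q[(q[:,1]>y)&(q[:,1]<y+.1)]] if len(w)>3])
```

```text
0.09 [(np.float64(-0.2), 339, np.float64(0.76)), (np.float64(0.1), 218, np.float64(0.76))]
0.13 [(np.float64(-0.3), 254, np.float64(0.742)), (np.float64(-0.2), 478, np.float64(0.743)), (np.float64(-0.1), 229, np.float64(0.742)), (np.float64(0.0), 192, np.float64(0.744)), (np.float64(0.1), 203, np.float64(0.742))]
0.17 [(np.float64(-0.3), 692, np.float64(0.742)), (np.float64(-0.2), 763, np.float64(0.742)), (np.float64(-0.1), 658, np.float64(0.67)), (np.float64(0.0), 439, np.float64(0.669)), (np.float64(0.1), 256, np.float64(0.74))]
0.21 [(np.float64(-0.3), 733, np.float64(0.742)), (np.float64(-0.2), 761, np.float64(0.74)), (np.float64(-0.1), 743, np.float64(0.668)), (np.float64(0.0), 422, np.float64(0.669)), (np.float64(0.1), 235, np.float64(0.741))]
0.25 [(np.float64(-0.3), 766, np.float64(0.742)), (np.float64(-0.2), 801, np.float64(0.741)), (np.float64(-0.1), 786, np.float64(0.668)), (np.float64(0.0), 437, np.float64(0.67)), (np.float64(0.1), 153, np.float64(0.742))]
0.29 [(np.float64(-0.3), 813, np.float64(0.742)), (np.float64(-0.2), 850, np.float64(0.741)), (np.float64(-0.1), 1057
[... 508 characters left out ...]
np.float64(0.1), 99, np.float64(0.741))]
0.41 [(np.float64(-0.3), 958, np.float64(0.743)), (np.float64(-0.2), 991, np.float64(0.741)), (np.float64(-0.1), 1185, np.float64(0.6)), (np.float64(0.0), 307, np.float64(0.602)), (np.float64(0.1), 76, np.float64(0.742))]
0.45 [(np.float64(-0.3), 970, np.float64(0.743)), (np.float64(-0.2), 1024, np.float64(0.742)), (np.float64(-0.1), 1265, np.float64(0.6)), (np.float64(0.0), 301, np.float64(0.601)), (np.float64(0.1), 67, np.float64(0.741))]
0.49 [(np.float64(-0.3), 16, np.float64(0.888)), (np.float64(-0.2), 30, np.float64(0.752)), (np.float64(-0.1), 242, np.float64(0.6)), (np.float64(0.0), 93, np.float64(0.6)), (np.float64(0.1), 16, np.float64(0.73))]
```

>>> step_arm --increments "-0.01 0 -0.1 0 0 0; 0 0 -0.08 0 0 0; 0 0 0 0 0 0; 0 0 0 0 0 0; 0 0 0 0 0 0;0 0 0 0 0 0"

```text
clock: 1.6
ee_pos: [0.5697, 0.0701, 0.0902]
eef_rot: [3.141, -0.0, 1.571]
force: [0.2, 0.3, -0.2]
grip_width: 0.0007
grasp_force: 0.0
```

The chair front is at x = 0.74 and the gripper reaches at most about 0.68, so it's clear. Pressing the left pad in two depths.

>>> step_arm --increments "0 0 -0.06 0 0 0; 0 0 -0.03 0 0 0; 0 0 0 0 0 0; 0 0 0 0 0 0; 0 0 0 0 0 0"

```text
clock: 2.22
ee_pos: [0.5696, 0.0701, 0.0766]
eef_rot: [3.141, 0.0, 1.571]
force: [-0.6, -0.4, 0.2]
grip_width: 0.0003
grasp_force: 0.0
```

>>> step_arm --increments "0 0 -0.027 0 0 0; 0 0 0 0 0 0; 0 0 0 0 0 0; 0 0 0 0 0 0"

```text
clock: 2.72
ee_pos: [0.5695, 0.0701, 0.0724]
eef_rot: [3.142, 0.0, 1.571]
force: [1.1, -0.1, -0.3]
grip_width: 0.0008
grasp_force: 0.0
```

Run:
```python
from h import *
s=get_state();print(s['force'],s['moment'],s['joint_efforts'])
im,d,P=cloud('wrist')
im2,d2,P2=cloud('side')
cv2.imwrite('pics/a.png',np.hstack([im,im2])[:, :]) if 0 else cv2.imwrite('pics/a.png',cv2.resize(np.hstack([im,im2]),(800,300)))
```

```text
[ 1.08349969 -0.11789609 -0.31367214] [-0.01878473 -0.01060338 -0.0044035 ] [-7.06617084e-04 -8.13924837e+01  7.57749891e-02 -3.60289979e+01
 -4.20008576e-02  2.81127352e-03  1.34156535e-04]
```

View pics/a.png

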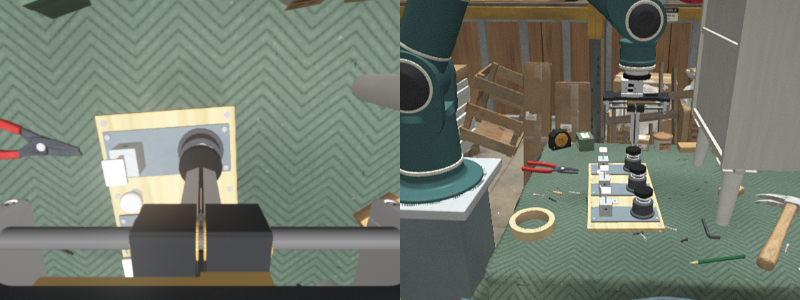

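The wrist view shows the shut fingertips over the left pad at (202,155). Whether they touch is unclear, so I'll check the pad height in the side depth and go a bit lower.

```bash
cat > pads.py <<'E'
from h import *
im,d,P=cloud('side'); s=get_state(); print(s['clock'],s['ee_pos'].__getitem__(2),s['force'])
g=im.max(-1)
for n,x,y in(('L',.569,.070),('M',.5777,-.049),('R',.586,-.168)):
    r=np.hypot(P[...,0]-x,P[...,1]-y)
    m=(r<.021)&(d>0)&(P[...,2]>.05)&(P[...,2]<.09)&(r>.0145)&(g<90)
    q=P[m][:,2];print(n,m.sum(),np.percentile(q,[50,80,90,97,100]).round(4))
cv2.imwrite('pics/side.png',cv2.resize(im[190:330,240:380],(800,600)) if 0 else cv2.resize(im[190:330,240:400],None,fx=4,fy=4))
E
python3 pads.py
```

```text
2.875 0.07242997828735072 [-0.45743689 -0.37514423  0.0883438 ]
L 125 [0.0791 0.0805 0.0809 0.0813 0.0817]
M 128 [0.0799 0.0808 0.081  0.0814 0.0821]
R 147 [0.0801 0.0807 0.0809 0.0811 0.0821]
```

View pics/side.png

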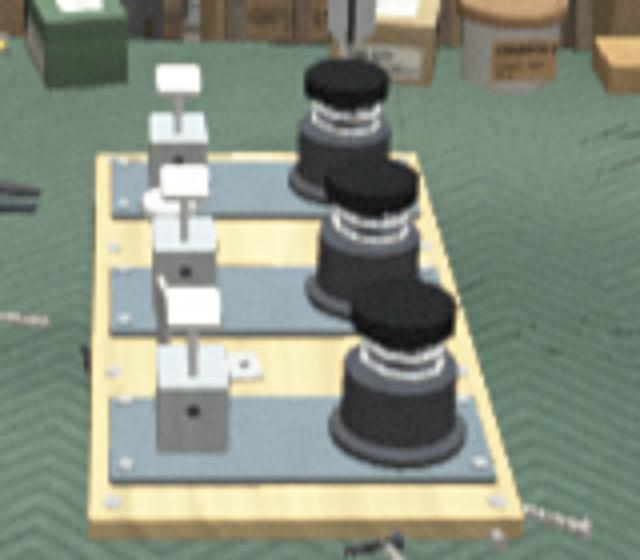

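The side view shows the left pad, at (345,80) in the crop, still at rest and the fingertip at (350,50) just above it. The shut tips end higher than the TCP reading, so I'll go lower in small steps.

>>> step_arm --increments "0 0 -0.027 0 0 0; 0 0 0 0 0 0; 0 0 0 0 0 0"

```text
clock: 3.25
ee_pos: [0.5694, 0.0701, 0.0683]
eef_rot: [-3.141, 0.0, 1.571]
force: [-0.8, 0.7, -0.0]
grip_width: 0.0004
grasp_force: 0.0
```

>>> step_arm --increments "0 0 -0.02 0 0 0; 0 0 0 0 0 0; 0 0 0 0 0 0"

```text
clock: 3.62
ee_pos: [0.5695, 0.0701, 0.0653]
eef_rot: [-3.141, 0.0, 1.571]
force: [0.4, -0.2, 0.4]
grip_width: 0.0004
grasp_force: 0.0
```

```bash
python3 pads.py
```

```text
3.675 0.06535064916694044 [ 0.41171031 -1.15563971 -0.37674364]
L 117 [0.0793 0.0805 0.0811 0.0815 0.0823]
M 128 [0.0798 0.0806 0.0808 0.0816 0.0821]
R 160 [0.0797 0.0806 0.081  0.0814 0.0821]
```

Run:
```python
from h import *
for n in('side','scene'):
    im,d,P=cloud(n)
    m=(d>0)&(abs(P[...,0]-.5695)<.04)&(abs(P[...,1]-.07)<.04)&(P[...,2]>.075)&(P[...,2]<.15)
    for a in np.arange(.075,.15,.004):
        q=P[m&(P[...,2]>=a)&(P[...,2]<a+.004)]
        if len(q):print(n,a.round(3),len(q),q.min(0).round(3),q.max(0).round(3))
    v,u=np.argwhere(m).mean(0).astype(int);cv2.imwrite(f'pics/c_{n}.png',cv2.resize(im[v-30:v+30,u-40:u+40],None,fx=5,fy=5,interpolation=0))
cv2.imwrite('pics/c.png',np.hstack([cv2.imread('pics/c_side.png'),cv2.imread('pics/c_scene.png')]))
```

```text
side 0.075 42 [0.549 0.047 0.075] [0.589 0.088 0.079]
side 0.079 132 [0.549 0.048 0.079] [0.59  0.091 0.082]
side 0.091 6 [0.566 0.059 0.094] [0.572 0.069 0.095]
side 0.095 16 [0.562 0.058 0.095] [0.578 0.073 0.099]
side 0.099 16 [0.56  0.056 0.099] [0.58  0.063 0.102]
side 0.103 28 [0.558 0.056 0.103] [0.582 0.068 0.107]
side 0.107 25 [0.558 0.057 0.107] [0.582 0.073 0.111]
side 0.111 25 [0.558 0.058 0.111] [0.582 0.079 0.115]
side 0.115 20 [0.559 0.058 0.115] [0.581 0.064 0.119]
side 0.119 23 [0.559 0.057 0.119] [0.581 0.064 0.123]
side 0.123 21 [0.559 0.057 0.123] [0.581 0.063 0.127]
side 0.127 25 [0.559 0.058 0.127] [0.581 0.064 0.131]
side 0.131 22 [0.559 0.058 0.131] [0.583 0.064 0.135]
side 0.135 25 [0.559 0.057 0.135] [0.583 0.064 0.139]
side 0.139 21 [0.558 0.056 0.14 ] [0.582 0.064 0.142]
side 0.143 29 [0.558 0.056 0.143] [0.582 0.072 0.147]
side 0.147 19 [0.558 0.057 0.147] [0.582 0.071 0.15 ]
scene 0.075 34 [0.546 0.049 0.075] [0.579 0.08  0.079]
scene 0.079 74 [0.547 0.05  0.079] [0.589 0.095 0.083]
scene 0.083 36 [0.549 0.054 0.083] [0.586 0.09  0.085]
scene 0.091 1 [0.567 0.082 0.094] [0.567 0.082 0.094]
scene 0.095 11 [0.562 0.059 0.095] [0.575 0.08  0.099]
scene 0.099 13 [0.559 0.061 0.1  ] [0.583 0.08  0.103]
scene 0.103 20 [0.556 0.06  0.103] [0.581 0.08  0.107]
scene 0.107 19 [0.556 0.06  0.107] [0.582 0.077 0.111]
scene 0.111 21 [0.557 0.06  0.111] [0.58  0.08  0.115]
scene 0.115 24 [0.556 0.057 0.115] [0.582 0.078 0.119]
scene 0.119 16 [0.555 0.06  0.12 ] [0.58  0.078 0.123]
scene 0.123 24 [0.555 0.06  0.123] [0.58  0.078 0.127]
scene 0.127 19 [0.555 0.06  0.127] [0.581 0.077 0.131]
scene 0.131 23 [0.555 0.058 0.131] [0.582 0.078 0.135]
scene 0.135 23 [0.554 0.061 0.135] [0.582 0.077 0.139]
scene 0.139 21 [0.556 0.06  0.139] [0.581 0.082 0.143]
scene 0.143 21 [0.554 0.061 0.143] [0.582 0.079 0.147]
scene 0.147 17 [0.555 0.06  0.147] [0.58  0.081 0.15 ]
```

View pics/c.png

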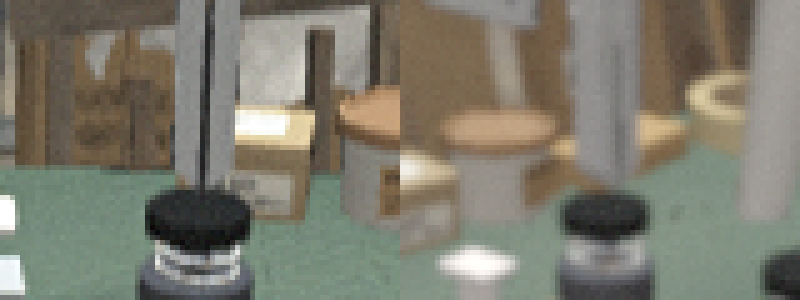

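Both views put the fingertips at about z = 0.093 and the pad at 0.082. The state's z reads 0.065, so the real tips are about 28 mm above the reported TCP. I'll use the camera offset: contact should come near a reported z of 0.054.

>>> step_arm --increments "0 0 -0.07 0 0 0; 0 0 0 0 0 0; 0 0 0 0 0 0"

```text
clock: 4.15
ee_pos: [0.5694, 0.07, 0.0547]
eef_rot: [-3.141, 0.0, 1.571]
force: [0.4, 0.2, -0.5]
grip_width: 0.0002
grasp_force: 0.0
```

>>> step_arm --increments "0 0 -0.02 0 0 0; 0 0 0 0 0 0; 0 0 0 0 0 0"

```text
clock: 4.53
ee_pos: [0.5695, 0.0701, 0.0519]
eef_rot: [-3.142, 0.0, 1.571]
force: [0.3, -0.5, 1.8]
grip_width: 0.0005
grasp_force: 0.4
```

>>> step_arm --increments "0 0 -0.02 0 0 0; 0 0 0 0 0 0; 0 0 0 0 0 0"

```text
clock: 4.9
ee_pos: [0.5695, 0.0701, 0.0489]
eef_rot: [3.142, 0.0, 1.571]
force: [0.9, 0.1, 1.4]
grip_width: 0.0004
grasp_force: 0.9
```

```bash
python3 pads.py
```

```text
4.95 0.04888315342830255 [ 0.74555801 -0.084334    1.68190364]
L 100 [0.074  0.0756 0.076  0.0764 0.0843]
M 126 [0.0798 0.0807 0.0809 0.0812 0.082 ]
R 152 [0.0801 0.0808 0.0812 0.0816 0.0826]
```

The left pad has sunk 5 mm at about 1.6 N. Going 4 mm deeper for a clearer reading.

>>> step_arm --increments "0 0 -0.027 0 0 0; 0 0 0 0 0 0; 0 0 0 0 0 0"

```text
clock: 5.32
ee_pos: [0.5696, 0.0701, 0.0448]
eef_rot: [3.142, -0.0, 1.571]
force: [1.4, 0.4, 3.0]
grip_width: 0.0004
grasp_force: 1.7
```

```bash
python3 pads.py
```

```text
5.375 0.044857573326377825 [ 0.75651375 -0.46421745  1.96000143]
L 99 [0.0702 0.0718 0.072  0.0726 0.073 ]
M 138 [0.0798 0.0806 0.081  0.0814 0.0826]
R 160 [0.0799 0.0806 0.0811 0.0813 0.0816]
```

>>> step_arm --increments "0 0 0.2 0 0 0; 0.018 -0.265 0.03 0 0 0; 0.018 -0.265 0 0 0 0; 0.019 -0.264 0 0 0 0; 0 0 -0.13 0 0 0; 0 0 0 0 0 0; 0 0 0 0 0 0"

```text
clock: 6.25
ee_pos: [0.5778, -0.0484, 0.0601]
eef_rot: [-3.141, -0.0, 1.572]
force: [0.5, 1.7, -0.0]
grip_width: 0.0006
grasp_force: 0.0
```

```bash
python3 pads.py
```

```text
6.3 0.06029348950002314 [ 0.2765031   0.28517644 -0.25798626]
L 64 [0.0787 0.0803 0.0806 0.0813 0.0818]
M 122 [0.0796 0.0806 0.081  0.0815 0.0828]
R 162 [0.0801 0.0807 0.0811 0.0816 0.0827]
```

>>> step_arm --increments "0 0 -0.075 0 0 0; 0 0 0 0 0 0; 0 0 0 0 0 0"

```text
clock: 6.68
ee_pos: [0.5784, -0.0486, 0.0488]
eef_rot: [3.141, -0.0, 1.571]
force: [1.6, 1.9, 5.7]
grip_width: 0.0003
grasp_force: 2.9
```

>>> step_arm --increments "0 0 -0.02 0 0 0; 0 0 0 0 0 0; 0 0 0 0 0 0"

```text
clock: 7.05
ee_pos: [0.5784, -0.0486, 0.0461]
eef_rot: [3.14, -0.0, 1.571]
force: [1.3, 1.2, 8.4]
grip_width: 0.0005
grasp_force: 4.3
```

```bash
python3 pads.py
```

```text
7.1 0.04607365285852559 [0.06388748 1.61799155 8.03900799]
L 65 [0.0789 0.0802 0.0806 0.0813 0.0816]
M 115 [0.0715 0.0729 0.0733 0.0738 0.0825]
R 155 [0.08   0.0808 0.0812 0.0815 0.082 ]
```

>>> step_arm --increments "0 0 0.2 0 0 0; 0.018 -0.265 0.01 0 0 0; 0.018 -0.265 0 0 0 0; 0.019 -0.267 0 0 0 0; 0 0 -0.115 0 0 0; 0 0 0 0 0 0; 0 0 0 0 0 0"

```text
clock: 7.98
ee_pos: [0.586, -0.1673, 0.0598]
eef_rot: [-3.141, -0.0, 1.572]
force: [-0.1, 0.3, 0.0]
grip_width: 0.0006
grasp_force: 0.0
```

>>> step_arm --increments "0 0 -0.075 0 0 0; 0 0 0 0 0 0; 0 0 0 0 0 0"

```text
clock: 8.35
ee_pos: [0.5866, -0.1679, 0.0489]
eef_rot: [3.141, -0.0, 1.572]
force: [1.9, 2.8, 4.6]
grip_width: 0.0006
grasp_force: 2.4
```

>>> step_arm --increments "0 0 -0.02 0 0 0; 0 0 0 0 0 0; 0 0 0 0 0 0"

```text
clock: 8.72
ee_pos: [0.5866, -0.1678, 0.0461]
eef_rot: [3.141, -0.0, 1.572]
force: [0.8, 3.3, 6.8]
grip_width: 0.0004
grasp_force: 3.6
```

```bash
python3 pads.py
```

```text
8.775 0.04608302606255845 [0.90522525 2.31695663 7.74205783]
L 36 [0.0795 0.0803 0.0807 0.081  0.0815]
M 83 [0.0797 0.0802 0.0807 0.0815 0.082 ]
R 137 [0.0721 0.0728 0.0731 0.0738 0.0752]
```

Forces at about 8 mm were middle ≈ 8 N and right ≈ 7.3 N, against left ≈ 2.5 N at 9 mm. The left pad is softest. Rising and moving over the left tag at about (0.482, 0.0634).

>>> step_arm --increments "0 0 0.35 0 0 0; -0.116 0.257 0 0 0 0; -0.116 0.257 0 0 0 0; -0.116 0.257 0 0 0 0; -0.116 0.257 0 0 0 0; -0.116 0.257 0 0 0 0; -0.115 0.256 0 0 0 0; 0 0 -0.2 0 0 0; 0 0 0 0 0 0; 0 0 0 0 0 0"

```text
clock: 10.02
ee_pos: [0.482, 0.0621, 0.0687]
eef_rot: [-3.142, 0.0, 1.57]
force: [0.9, -0.6, 0.9]
grip_width: 0.0006
grasp_force: 0.0
```

```bash
cat > tag.py <<'E'
from h import *
for n in('side','scene'):
    im,d,P=cloud(n)
    m=(d>0)&(np.hypot(P[...,0]-.482,P[...,1]-.0634)<.025)&(P[...,2]>.058)&(P[...,2]<.12)
    for k,mm in(('white',m&(im.min(-1)>190)),('all',m)):
        q=P[mm];print(n,k,len(q),np.median(q,0).round(4),np.percentile(q[:,2],[2,50,98]).round(4))
    v,u=np.argwhere(m).mean(0).astype(int);cv2.imwrite(f'pics/c_{n}.png',cv2.resize(im[v-30:v+30,u-40:u+40],None,fx=5,fy=5,interpolation=0))
import time;cv2.imwrite('pics/t%d.png'%(get_state()['clock']*100),np.hstack([cv2.imread('pics/c_side.png'),cv2.imread('pics/c_scene.png')]))
E
python3 tag.py; ls pics
```

```text
side white 66 [0.4832 0.0637 0.0781] [0.076  0.0781 0.0795]
side all 224 [0.4832 0.0533 0.0988] [0.0622 0.0988 0.1189]
scene white 58 [0.479  0.064  0.0806] [0.0788 0.0806 0.0821]
scene all 221 [0.4792 0.0568 0.0815] [0.0598 0.0815 0.1193]
a.png
c.png
c_scene.png
c_side.png
scene.png
side.png
t1012.png
wrist.png
```

Over the tag. Pressing down 22 mm past contact, in steps.

>>> step_arm --increments "0.002 0.008 -0.1 0 0 0; 0 0 -0.06 0 0 0; 0 0 -0.04 0 0 0; 0 0 0 0 0 0; 0 0 0 0 0 0"

```text
clock: 10.75
ee_pos: [0.4816, 0.0637, 0.0379]
eef_rot: [-3.141, 0.0, 1.571]
force: [-0.3, -0.4, -0.2]
grip_width: 0.0004
grasp_force: 0.0
```

>>> step_arm --increments "0 0 -0.03 0 0 0; 0 0 0 0 0 0; 0 0 0 0 0 0"

```text
clock: 11.12
ee_pos: [0.4819, 0.0637, 0.0335]
eef_rot: [-3.141, 0.0, 1.571]
force: [0.0, 0.5, 0.0]
grip_width: 0.0003
grasp_force: 0.0
```

>>> step_arm --increments "0 0 -0.012 0 0 0; 0 0 0 0 0 0; 0 0 0 0 0 0"

```text
clock: 11.5
ee_pos: [0.4821, 0.0637, 0.0318]
eef_rot: [-3.142, 0.0, 1.571]
force: [-0.6, -0.4, 3.4]
grip_width: 0.0006
grasp_force: 1.9
```

>>> step_arm --increments "0 0 -0.015 0 0 0; 0 0 0 0 0 0; 0 0 0 0 0 0"

```text
clock: 11.88
ee_pos: [0.4823, 0.0638, 0.0312]
eef_rot: [3.141, 0.0, 1.571]
force: [-16.0, -2.7, 48.5]
grip_width: 0.0005
grasp_force: 24.1
```

```bash
python3 tag.py; cp pics/t11*.png pics/t12*.png pics/tagA.png 2>/dev/null; ls pics
```

```text
side white 23 [0.4797 0.0542 0.0592] [0.0582 0.0592 0.0646]
side all 350 [0.4832 0.0542 0.0906] [0.0585 0.0906 0.1188]
scene white 42 [0.476  0.0596 0.0602] [0.0582 0.0602 0.0632]
scene all 356 [0.475  0.0563 0.0892] [0.059  0.0892 0.1191]
a.png
c.png
c_scene.png
c_side.png
scene.png
side.png
t1012.png
t1197.png
wrist.png
```

A hard stop at 48 N, with the tag top at z ≈ 0.060, so it's fully down. Retreating straight up.

>>> step_arm --increments "0 0 0.05 0 0 0; 0 0 0.3 0 0 0; 0 0 0.35 0 0 0; 0 0 0.2 0 0 0; -0.2 0 0 0 0 0; 0 0 0 0 0 0; 0 0 0 0 0 0"

```text
clock: 12.85
ee_pos: [0.4524, 0.0637, 0.1644]
eef_rot: [3.142, 0.0, 1.571]
force: [0.9, -0.2, -0.9]
grip_width: 0.0007
grasp_force: 0.0
```

```bash
python3 tag.py && python3 pads.py
```

```text
side white 38 [0.4838 0.0615 0.0587] [0.058  0.0587 0.06  ]
side all 38 [0.4838 0.0615 0.0587] [0.058  0.0587 0.06  ]
scene white 57 [0.4805 0.0637 0.0607] [0.0588 0.0607 0.0619]
scene all 58 [0.4803 0.0637 0.0607] [0.0588 0.0607 0.0619]
13.0 0.16418382744283747 [ 0.62121217 -0.44972471  0.60992535]
L 115 [0.0796 0.0806 0.0809 0.0813 0.0817]
M 137 [0.0796 0.0806 0.081  0.0816 0.082 ]
R 162 [0.0799 0.0807 0.0811 0.0815 0.0819]
```

View pics/side.png

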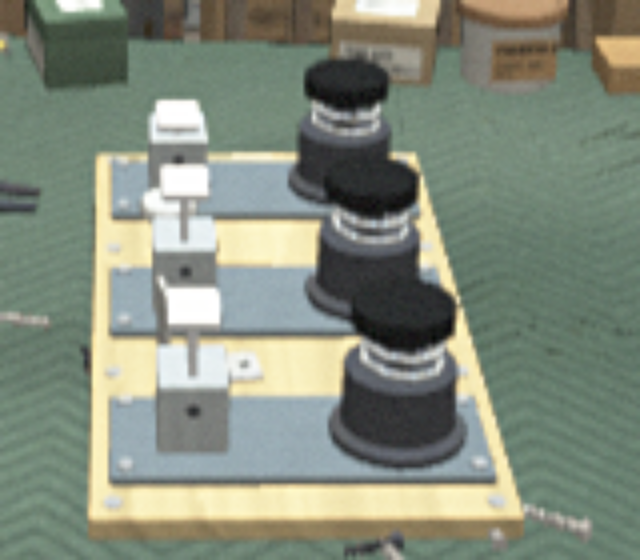

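The left tag at (178,115) is down on its post. The other two, at (185,180) and (193,305), are still up, all the pads are at rest, and the knob and bracket haven't moved.

```bash
python3 -c "from workcell import *;print(job_done())"
```

```text
the job is handed in; nothing more can be done
None
```

I pressed all three pads in order and found the left one softest (about 2.5 N at 9 mm, against 7–8 N at 8 mm for the others), then pushed its tag fully down, left the other two tags up and handed the job in; no verdict came back.

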